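# Show the student which module plugs in where

### The job

Show the student the next step of the circuit. First point down at the module with the tall capacitor can: bring the fingertips two to three centimetres straight above the centre of its top and stay there for two seconds; then point in the same way at the one empty socket on the trainer, and finish after two seconds with the fingers still pointing there. Touch none of the modules, the trainer or the things around, and on the way pass well above the other modules, so that nothing else is pointed at.

Things in the scene. Friction and masses are not known exactly. Their poses are not given: they have to be found in the camera images.
- cap_tall: The module to point at first, standing loose on the bench: white square base 44 x 44 x 14 mm, origin at the centre of its underside, z up; in its middle an upright black can, 25 mm in diameter and 45 mm high, the tallest of the three loose modules (59 mm in all). 60 g.
- cap_tall_top (a point): Centre of the tall can's flat top, 59 mm above the bench.
- cap_short: Another loose module, with a short can of the same 25 mm diameter, only 16 mm high (30 mm in all); white square base 44 x 44 x 14 mm, origin at the centre of its underside, z up. Not to be pointed at.
- coil: Another loose module, with a flat copper ring coil 37 mm across (26 mm high in all); white square base 44 x 44 x 14 mm, origin at the centre of its underside, z up. Not to be pointed at.
- console: The trainer, fixed to the bench: a grey case 260 mm (its x) by 340 mm (its y), flat black deck 60 mm above the bench on the side towards the robot, sloping yellow panel with knobs at the far side (up to 115 mm high). Origin at the centre of its underside. Across the deck stands a row of three bays, 95 mm apart along its y and 50 mm from its centre towards the robot: two hold plugged-in modules and one is an empty socket; which is which varies.
- socket: The empty socket, fixed on the trainer's deck: a low square grey frame 56 x 56 mm, 8 mm high, with a black floor and four brass contacts, nothing plugged in. Origin at the centre of its underside, on the deck, 60 mm above the bench.
- socket_top (a point): Centre of the empty socket's opening at the height of its rim, 68 mm above the bench.
- lamp_module: Module plugged in on the deck, fixed, with a small clear lamp (36 mm high above the deck in all); white square base 44 x 44 x 14 mm, origin at the centre of its underside, z up. Not to be pointed at.
- switch_module: Module plugged in on the deck, fixed, with a small steel toggle lever (39 mm high above the deck in all); white square base 44 x 44 x 14 mm, origin at the centre of its underside, z up. Not to be pointed at.
- multimeter: Red multimeter lying loose on the bench, 72 x 140 x 38 mm, origin at the centre of its underside. 300 g. Leave alone.
- solder_reel: Reel of solder standing loose on its flat side, 60 mm in diameter and 40 mm high, origin at the centre of its underside. 200 g. Leave alone.

How it is judged:
On the way, in this order (a step that is already met when the one before it is completed fails the run):
1. pointed at the tall capacitor for 1.5 s: the grasp point stays within 20 mm of the vertical through the centre of its top, 10 to 80 mm above it (horizontal distance between the grasp point and cap_tall_top below 0.02 m and z of the grasp point in the frame of cap_tall_top between 0.01 and 0.08 m), for 1.5 s.
2. then pointed in the same way at the empty socket for 1.5 s (horizontal distance between the grasp point and socket_top below 0.02 m and z of the grasp point in the frame of socket_top between 0.01 and 0.08 m), for 1.5 s.
At the end, for the whole second after the job is handed in: The grasp point is still within 20 mm of the vertical through the centre of the empty socket and 10 to 80 mm above its rim; every loose thing is at rest within 3 mm of where it started (all of step 2 and distance of each of cap_tall, cap_short, coil, multimeter, solder_reel from where it was at the start of the episode below 0.003 m and linear speed of each of cap_tall, cap_short, coil, multimeter, solder_reel below 0.01 m/s); the robot touches nothing.
It fails at once if the robot touches a module, the trainer, the socket, the multimeter or the reel (contact force between any of the fingers, the arm and cap_tall above 0.3 N or contact force between any of the fingers, the arm and cap_short above 0.3 N or contact force between any of the fingers, the arm and coil above 0.3 N or contact force between any of the fingers, the arm and multimeter above 0.3 N or contact force between any of the fingers, the arm and solder_reel above 0.3 N or contact force between any of the fingers, the arm and console above 0.3 N or contact force between any of the fingers, the arm and lamp_module above 0.3 N or contact force between any of the fingers, the arm and switch_module above 0.3 N or contact force between any of the fingers, the arm and socket above 0.3 N).
It fails at once if a loose thing is moved more than 5 mm (distance of any of cap_tall, cap_short, coil, multimeter, solder_reel from where it was at the start of the episode above 0.005 m).
It fails at once if another module is pointed at: the grasp point comes within 25 mm of the vertical through its centre and less than 60 mm above its top ((horizontal distance between the grasp point and cap_short below 0.025 m and z of the grasp point in the frame of cap_short below 0.09 m) or (horizontal distance between the grasp point and coil below 0.025 m and z of the grasp point in the frame of coil below 0.086 m) or (horizontal distance between the grasp point and lamp_module below 0.025 m and z of the grasp point in the frame of lamp_module below 0.096 m) or (horizontal distance between the grasp point and switch_module below 0.025 m and z of the grasp point in the frame of switch_module below 0.099 m)).
It also fails if it takes over 45 s, if anything falls off the work surface, if the arm or the gripper's body presses on something with over 40 N, if the wrist force passes 120 N, or if a joint passes its speed limit or range.

### The arm

A 6-joint arm with a two-finger parallel gripper is mounted at the origin on the work surface. World frame = base frame: x ahead of the robot, y to its left, z up, the work surface at z = 0. Lengths are in m, angles in rad, forces in N, time in s.
With the tool pointing down it reaches from about 0.35 to 0.85 m from the base axis. Payload 8.1 kg.
Tool frame: the origin (TCP) lies midway between the tips of the shut fingers; the grasp point (between the pads) lies 19 mm behind it; z points along the fingers, y is the line along which they close (so a half turn about z gives the same grasp; the last joint's range is limited). The gripper opens to 85 mm and grips with 20 to 120 N. Pads are 22 mm wide; open, the fingers measure 114 mm over their backs; the gripper's body (76 mm by 85 mm) begins 54 mm behind the grasp point. The pads swing forward as they close: fully open they stand 13 mm farther back than shut.
Start: joints at [1.065, 0.13, 1.488, -0, 1.523, -0.085], TCP at [0.245, 0.548, 0.231] pointing down, gripper open.
Joint ranges: [-2.96, 2.96], [-0.89, 2.26], [0.02, 2.5], [-1.34, 4.48], [0, 2.73], [-2.66, 2.66]. Speed limits (rad/s): [2.39, 2.39, 2.79, 3.14, 3.14, 3.14].

### API

Orientations are given as a 3x3 rotation matrix whose columns are the frame's x, y, z axes.
In Python, from workcell import bot, jaws, planner, get_image, camera_params, job_done, status gives the robot as it stands. Calls block until the motion is done:
- bot.movep(position, orientation): joint-space move of the TCP to a pose.
- bot.move_linear(position, attitude=None, v=0.15, until_force=None): straight line of the TCP; attitude=None keeps the orientation; v is the mean speed in m/s. With until_force (N) it stops when the force on the tool has changed by that much, and returns True; else False.
- bot.movej(angles): joint-space move.
- jaws.command_gripper(opening, f_grip=None): finger opening in m; f_grip is the grip in N (None keeps the last); returns when the fingers have stopped.
- bot.wait(seconds).
- planner.inverse_kinematics(position, orientation): joint angles nearest the present ones, or None.
- get_image(name): name is "scene" or "top" or "wrist"; returns the picture (480x640x3 uint8, blue, green, red); there is no depth.
- camera_params(name): a dict with "fov_y" (degrees; the focal length in pixels is half the picture's height over the tangent of half this angle, whatever the lens; pixels are square), "cx", "cy" (the principal point, pixels), "rvec" (rotation vector, rad) and "tvec" (3), from world to camera coordinates, as OpenCV has them. Camera axes: x right, y down, z forward; pixel columns grow to the right and rows downward; lengths in m; the calibration is good to about 2 mm. A picture is of the moment at which its call begins: read the wrist's pose just before it. camera_params takes no time and is no camera call; for the wrist camera it gives the pose at the moment of the call.
A pose or a line that the arm cannot do raises bot.PlanningError and nothing moves.
- job_done(): hands the job in; it is judged then, once.
Readings, each from a call of its own:
- status.get_time_s(): time.
- status.get_qpos(): joint angles.
- status.get_dq(): joint speeds.
- status.get_effort(): joint torques, N m.
- status.get_tcp_pos(): TCP position.
- status.get_ee_rot(): TCP orientation.
- status.get_ft_force(): force on the tool from outside, world axes, zero at the start.
- status.get_wrist_torque(): the same for the moment, N m.
- status.get_gripper_width(): finger opening in m.
- status.get_grip_force(): force on a finger pad.
Only numpy, scipy, OpenCV 4.12 (cv2) and the standard library are available. Lean on these libraries where they do the work, as an engineer would, in place of code of your own. Each camera call takes 0.05 s, during which the arm holds its last target. There are 200 camera calls.

## Working session

There is one attempt and no reset: what is moved stays moved. The work goes in short steps, each a Python script; the robot and the scene stay as the last script left them, time stands still between calls to the robot, and variables do not carry over. Pictures are saved under pics/ and viewed, at most 10 in all, crops included, and the job is handed in when it is done.

```bash
mkdir -p pics; cat > h.py <<'E'
import numpy as np, cv2
from workcell import bot, jaws, planner, get_image, camera_params, job_done, status
def ray(name,u,v,z,p=None):
    p=p or camera_params(name); f=240/np.tan(np.radians(p["fov_y"])/2)
    R=cv2.Rodrigues(np.array(p["rvec"],float))[0]; c=-R.T@np.array(p["tvec"],float).ravel()
    d=R.T@np.array([(u-p["cx"])/f,(v-p["cy"])/f,1]); return c+d*(z-c[2])/d[2]
def proj(name,P,p=None):
    p=p or camera_params(name); f=240/np.tan(np.radians(p["fov_y"])/2)
    q=cv2.Rodrigues(np.array(p["rvec"],float))[0]@np.array(P)+np.array(p["tvec"],float).ravel()
    return f*q[0]/q[2]+p["cx"],f*q[1]/q[2]+p["cy"]
E
python3 - <<'E'
from h import *
for n in("top","scene"):
    cv2.imwrite(f"pics/{n}0.png",get_image(n)); print(n,camera_params(n))
print(status.get_time_s())
E
```

```text
top {'fov_y': 52.91143343776516, 'cx': 327.27167523821157, 'cy': 242.90860864416712, 'rvec': array([ 2.18950931, -2.15718718,  0.08479064]), 'tvec': array([-0.0165825 ,  0.63362168,  1.00837928])}
scene {'fov_y': 43.66306308112135, 'cx': 322.430776464, 'cy': 238.07543209029689, 'rvec': array([ 2.35097965,  0.90425639, -0.31426396]), 'tvec': array([-0.47576694, -0.2852388 ,  1.59292346])}
0.1
```

View pics/top0.png

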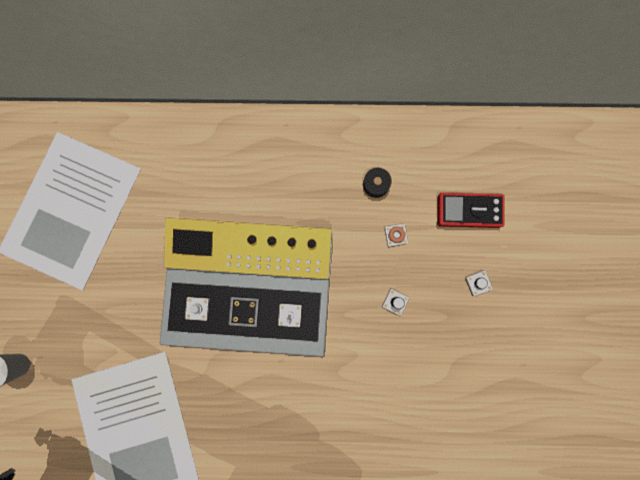

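View pics/scene0.png

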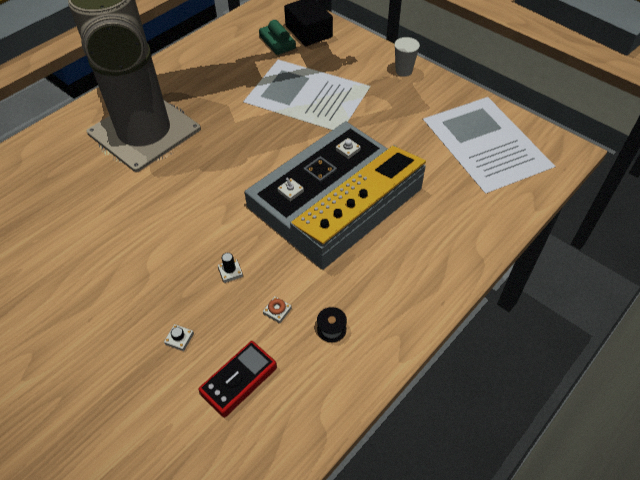

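The top view shows the tall can at about (397,302), the short one at (480,283), the coil at (396,235) and the empty socket at (243,311). The lamp (197,308) and switch (290,315) sit either side of the socket. The scene view agrees, with the tall can at (228,262). Next I'll zoom in and measure.

```bash
python3 - <<'E'
from h import *
t=cv2.imread("pics/top0.png"); s=cv2.imread("pics/scene0.png")
a=cv2.resize(t[282:322,372:422],None,fx=8,fy=8,interpolation=0);b=cv2.resize(t[291:331,218:268],None,fx=8,fy=8,interpolation=0)
c=cv2.resize(s[245:285,205:255],None,fx=8,fy=8,interpolation=0)
cv2.imwrite("pics/c1.png",np.vstack([np.hstack([a,b])[:300],np.hstack([c[:300],c[:300]*0])]))
for n,u,v in(("cap",397.5,302.5),("short",481,283),("coil",396,235)):
    print(n,ray("top",u,v,.04 if n!="cap" else .059).round(3))
for n,u,v in(("lamp",197,308),("sock",243.5,311.5),("switch",290,315)): print(n,ray("top",u,v,.068).round(3))
print("cap scene",ray("scene",228,256,.059).round(3),"sock scene",ray("scene",320,168,.068).round(3))
# white base centroids
g=cv2.cvtColor(t,cv2.COLOR_BGR2HSV); m=cv2.inRange(g,(0,0,150),(180,45,255))
for ct in cv2.findContours(m,0,2)[0]:
    if 150<cv2.contourArea(ct)<900: r=cv2.minAreaRect(ct); print(r)
E
```

```text
cap [ 0.51  -0.154  0.059]
short [ 0.553 -0.331  0.04 ]
coil [ 0.652 -0.153  0.04 ]
lamp [0.493 0.257 0.068]
sock [0.487 0.161 0.068]
switch [0.482 0.066 0.068]
cap scene [ 0.509 -0.15   0.059] sock scene [0.486 0.164 0.068]
((289.5, 315.0), (22.0, 21.0), 90.0)
((196.51034545898438, 308.3758544921875), (21.010507583618164, 21.924009323120117), 4.763641834259033)
((395.5000915527344, 302.0000305175781), (20.57182502746582, 20.124608993530273), 26.56505012512207)
((479.22418212890625, 282.810302734375), (20.98357391357422, 19.869401931762695), 68.19859313964844)
((396.17572021484375, 234.55404663085938), (20.2210750579834, 19.563480377197266), 80.53767395019531)
```

View pics/c1.png

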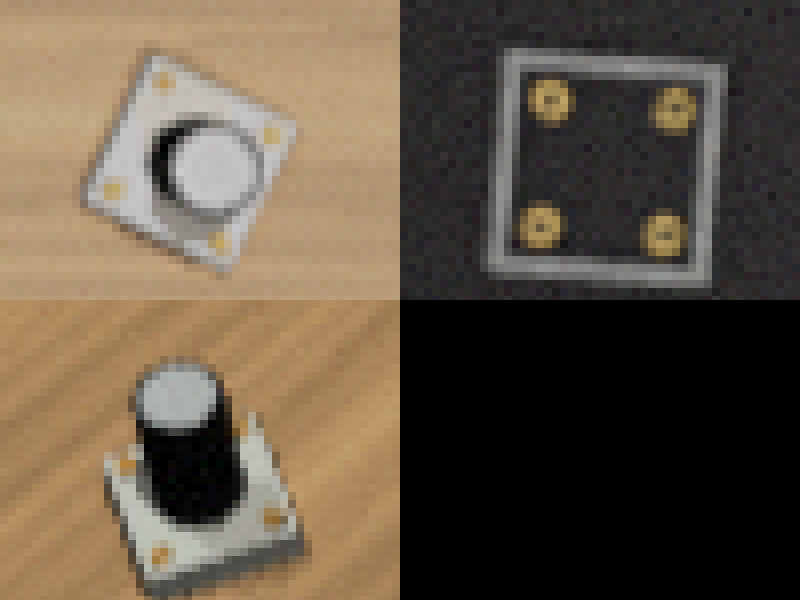

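The can top is at (398.5,303.3) in the top view and (227.5,257) in the scene view. The socket centre is at (243.9,312) in the top view. The two views agree to a few mm, so I'll move with the fingers shut.

```bash
python3 - <<'E'
from h import *
cap=(ray("top",398.5,303.25,.059)+ray("scene",227.5,257,.059))/2; sock=ray("top",243.9,312,.068)
print(cap,sock)
jaws.command_gripper(0.0)
p=status.get_tcp_pos(); bot.move_linear([p[0],p[1],.30])
R=np.array([[0,1,0],[1,0,0],[0,0,-1.]])  # fingers close along x
def best(P):
    c=[(q,r) for r in(R,R@np.diag([-1,-1,1.])) if (q:=planner.inverse_kinematics(P,r)) is not None]
    return min(c,key=lambda a:abs(a[0][5]))
q,r=best([*cap[:2],.30]); print(np.round(q,2))
bot.movep([*cap[:2],.30],r)
bot.move_linear([*cap[:2],.14])
par=camera_params("wrist"); im=get_image("wrist"); cv2.imwrite("pics/w1.png",im)
print(status.get_tcp_pos(),proj("wrist",cap,par),status.get_time_s(),status.get_gripper_width())
E
```

```text
[ 0.50916368 -0.15407926  0.059     ] [0.48635163 0.16039618 0.068     ]
[-0.39 -0.07  1.57 -0.    1.64 -0.39]
[ 0.51001743 -0.15441791  0.14136077] (np.float64(306.3058343679283), np.float64(249.5890656069937)) 5.3917 -0.00032914727624795405
```

View pics/w1.png

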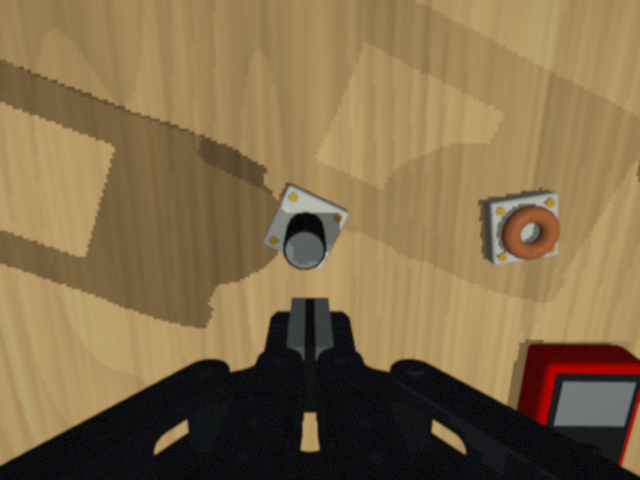

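The wrist view shows the tall can's top centred at (305,250). My estimate projects to (306,250), so it holds. I'll go down and point, then move over to the socket.

```bash
python3 - <<'E'
from h import *
cap=np.array([.5090,-.1541]); s=np.array([.4864,.1604])
bot.move_linear([*cap,.084],v=.08); bot.wait(2.3); print(status.get_tcp_pos(),status.get_ft_force())
bot.move_linear([*cap,.30])
bot.movep([*s,.30],status.get_ee_rot()); bot.move_linear([*s,.17])
par=camera_params("wrist"); cv2.imwrite("pics/w2.png",get_image("wrist"))
print(status.get_tcp_pos(),proj("wrist",[*s,.068],par),status.get_time_s(),status.get_qpos())
E
```

```text
[ 0.50900757 -0.15409858  0.08398956] [ 0.29543221  0.43464582 -0.41773991]
[0.48731123 0.16050292 0.17142477] (np.float64(306.81018909909005), np.float64(239.58082506212068)) 12.4 [ 2.17376829e-01 -7.04830929e-02  1.80329150e+00  1.18848526e-03
  1.40813840e+00  2.17327340e-01]
```

View pics/w2.png

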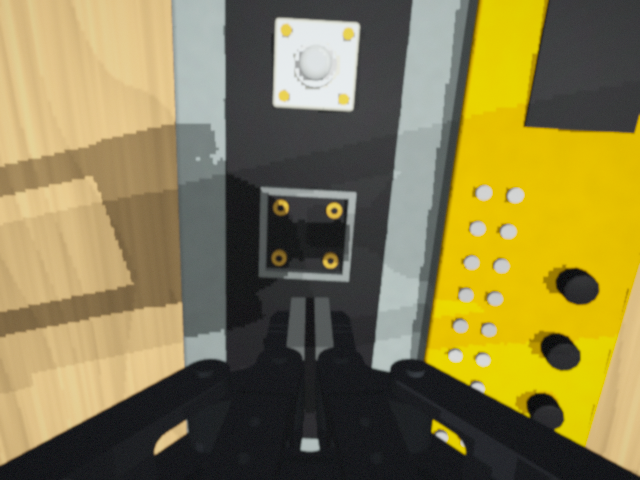

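The wrist view shows the socket frame centred at (307,235), about 3 mm off my estimate in y. I'll shift 1.5 mm, go down, hold and hand in.

```bash
python3 - <<'E'
from h import *
bot.move_linear([.4864,.1619,.093],v=.08); bot.wait(2.3)
print(status.get_tcp_pos(),status.get_ft_force(),status.get_time_s()); print(job_done())
E
```

```text
[0.48640629 0.16191239 0.09299864] [-0.7217023  -0.13278278  0.40361562] 15.8167
the job is handed in; nothing more can be done
None
```

The arm pointed at the tall capacitor and then at the empty socket, 25 mm above each for 2.3 s. I handed the job in at 15.8 s with the fingers still over the socket. The wrist force showed no sign of contact; the hand-in returned no verdict.

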